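Plate the macarons by size

TASK

Serve the four round macarons on the four amber glass dishes, one on each, matched by size: the smallest macaron on the smallest dish, the next on the next, up to the largest on the largest. Set each one down in the middle of its dish, flat and right way up as it lies now, without dropping it, and leave the square shortbread and the oblong chocolate bar where they are.

Things in the scene. Friction and masses are not known exactly. Their poses are not given: they have to be found in the camera images.
- macaron_small: The smallest of the four macarons: an upright round caramel-brown cake with a darker filling line, 32 mm in diameter with straight sides, 24 mm high, 10 to 70 g, loose, lying flat on the table. Origin: centre of its underside; z points up.
- macaron_medium: The second smallest of the four macarons: an upright round caramel-brown cake with a darker filling line, 42 mm in diameter with straight sides, 25 mm high, 10 to 70 g, loose, lying flat on the table. Origin: centre of its underside; z points up.
- macaron_large: The second largest of the four macarons: an upright round caramel-brown cake with a darker filling line, 52 mm in diameter with straight sides, 26 mm high, 10 to 70 g, loose, lying flat on the table. Origin: centre of its underside; z points up.
- macaron_giant: The largest of the four macarons: an upright round caramel-brown cake with a darker filling line, 62 mm in diameter with straight sides, 27 mm high, 10 to 70 g, loose, lying flat on the table. Origin: centre of its underside; z points up.
- dish_small: The smallest of the four shallow round dishes of dark amber glass: 68 mm across at the rim, rim 10 mm above the table, wall 3 mm, flat inner floor 5 mm above the table and about 56 mm across; fixed to the table, always level. Origin: centre of its underside, on the table; z points up.
- dish_medium: The second smallest of the four shallow round dishes of dark amber glass: 84 mm across at the rim, rim 10 mm above the table, wall 3 mm, flat inner floor 5 mm above the table and about 72 mm across; fixed to the table, always level. Origin: centre of its underside, on the table; z points up.
- dish_large: The second largest of the four shallow round dishes of dark amber glass: 100 mm across at the rim, rim 10 mm above the table, wall 3 mm, flat inner floor 5 mm above the table and about 88 mm across; fixed to the table, always level. Origin: centre of its underside, on the table; z points up.
- dish_giant: The largest of the four shallow round dishes of dark amber glass: 116 mm across at the rim, rim 10 mm above the table, wall 3 mm, flat inner floor 5 mm above the table and about 104 mm across; fixed to the table, always level. Origin: centre of its underside, on the table; z points up.
- shortbread: A plain square shortbread, 46 x 46 mm, 18 mm high, loose, about 35 g; not to be disturbed. Origin: centre of its underside; x and y along its sides.
- chocolate_bar: An oblong dark chocolate bar, 74 mm (its x) by 28 mm (its y), 18 mm high, loose, about 30 g; not to be disturbed. Origin: centre of its underside. (Between all these things lie two flat gold jewels, at most 5 mm high, fixed; books, bowl, candle, box and vase stand further out, at least 35 mm clear of them all, all but the vase (170 mm) lower than 85 mm.)
Not all that is in view belongs to the job. Leave any blue or pink look-alike of the macaron_small alone.

How it is judged:
By the outcome, as a careful person would: the job done as asked, in the order asked, and still so for the second after the job is handed in, with the robot touching nothing.
It also fails if it takes over 90 s, if anything falls off the work surface, if the arm or the gripper's body presses on something with over 40 N, if the wrist force passes 120 N, or if a joint passes its speed limit or range.

ROBOT

A 6-joint arm with a two-finger parallel gripper is mounted at the origin on the work surface. World frame = base frame: x ahead of the robot, y to its left, z up, the work surface at z = 0. Lengths are in m, angles in rad, forces in N, time in s.
With the tool pointing down it reaches from about 0.4 to 0.825 m from the base axis. Payload 7 kg.
Tool frame: the origin (TCP) lies at the very end of the fingers, on their centre line; the grasp point (between the pads) lies 19 mm behind it; z points along the fingers, y is the direction in which the jaws open and shut (so a half turn about z gives the same grasp; the last joint's range is limited). The gripper opens to 88 mm and grips with 3 to 60 N. Pads are 19 mm wide; open, the fingers measure 130 mm over their backs; the gripper's body (78 mm by 193 mm) begins 47 mm behind the grasp point.
Start: joints at [1.401, 0.359, 0.012, 0, -1.224, -0.288], TCP at [0.298, 0.605, 0.193] pointing down, gripper open.
Joint ranges: [-3.07, 3.07], [-1.43, 2.12], [-1.02, 1.25], [-3.03, 1.67], [-3.05, -0], [-3.03, 3.03]. Speed limits (rad/s): [2.39, 2.39, 3.01, 3.14, 3.14, 3.14].

INTERFACE

Orientations are given as [roll, pitch, yaw] about the fixed x, y, z axes, in that order (R = Rz(yaw) Ry(pitch) Rx(roll)).
In Python, from station import arm, eyes, job, outline_of gives the robot as it stands.
- The arm moves only by the tool apply_moves, never from a script. Its argument "moves" is a list of rows, each a list of 5 numbers: the opening, from -1 (shut) to 1 (fully open), then the shift along the tool's x, y, z in m, then the turn about the tool's z in rad. A call has 1 to 12 rows; each row shifts and turns the commanded pose from where the row before left it, along the tool's axes as they then stand; what a row does not reach is not made up. A row lasts 1/12 s, in which the tool goes at most 41.7 mm and 7.16 degrees, less where a joint would pass 70% of its speed; a pose out of reach is approached as far as the arm can. A call with a gripper value outside its range is refused whole. The fingers move at their own pace and stop on an object; "newtons" is the grip in N (left out, the last holds). Time passes only in rows, so rows that do not move let the fingers close. It gives the time, the measured TCP pose, the force and the opening at its end, in the units of the state.
- arm.get_state(): the state, without advancing time (a new reading comes with each control period).
- eyes.grab_frame(name): name is "scene" or "top" or "wrist"; returns a dict with "color" (384x512x3 uint8, red, green, blue), "z_map" (384x512 float32, m along the optical axis (not along the pixel's ray), 0 where there is no reading), "camera_matrix" (3x3 intrinsics, pixels), "extrinsics" (4x4, takes a point from camera to world coordinates). Camera axes: x right, y up, looking along -z (the intrinsics and any distortion apply to the point x, -y, -z); pixel columns grow to the right and rows downward; lengths in m; the calibration is good to about 2 mm. The wrist camera is an equidistant fisheye: a pixel r from the principal point sees the ray r / f radians off the axis. A picture is of the moment at which its call begins.
- job.job_done(): hands the job in, once; it reports no verdict.
Trained networks look in a picture, given as the dict that the camera call returned (one of the last four; its "shot" number tells which), for a name from the list of things; names that differ only in an ending like _2 or _b are one class to them, and where a whole thing is asked for, a point or a joint stands for the part that bears it (a point fixed in the world has none). Each returns a list of dicts, best first, with "score" (0 to 1); they miss things now and then, are a little off and sometimes report something else, mostly with a low value. They report only what shows in the picture. A call takes as long as a camera call. They do not tell look-alikes from the thing itself.
- outline_of(label, picture): "region" (384x512 bool, what is visible of it) and "extent" ([left, top, right, bottom] in pixels, round what is visible of it).
The state is a dict: "t": time; "q": joint angles; "qd": joint speeds; "joint_efforts": joint torques, N m; "eef_pos": TCP position; "ee_rot": TCP orientation; "force": force on the tool from outside, world axes, zero at the start; "moment": the same for the moment, N m; "width": finger opening in m.
Only numpy, scipy, OpenCV 4.12 (cv2) and the standard library are available. Lean on these libraries where they do the work, as an engineer would, in place of code of your own. Each camera call takes 0.05 s, during which the arm holds its last target.

## Working session

There is one attempt and no reset: what is moved stays moved. The work goes in short steps, Python scripts to look and compute and a tool call to move; the robot and the scene stay as the last step left them, time stands still between calls to the robot, and variables do not carry over. Pictures are saved under pics/ and viewed, and the job is handed in when it is done.

Besides the shell and the picture viewer there is one more tool, called after "Emit:" by a JSON object that holds its "api" and its "payload". apply_moves: Moves the arm, as the interface text tells. Its arguments: {"type":"object","properties":{"moves":{"type":"array","items":{"type":"array","items":{"type":"number"}}},"newtons":{"type":"number"}},"required":["moves"]}

```bash
ls; mkdir -p pics; python3 - <<'E'
from station import arm, eyes
import cv2,numpy as np,pickle
s=arm.get_state();print(s)
for n in ["scene","top","wrist"]:
    f=eyes.grab_frame(n);pickle.dump(f,open(f"pics/{n}0.pkl","wb"))
    cv2.imwrite(f"pics/{n}0.png",f["color"][:,:,::-1]);print(n,f["camera_matrix"].tolist(),f["extrinsics"].round(4).tolist(),f.keys())
E
```

```text
pics
{'t': 0.0, 'q': array([ 1.40108350e+00,  3.59372330e-01,  1.10605392e-02, -3.87760856e-04,
       -1.22405877e+00, -2.88107132e-01]), 'qd': array([ 1.10941479e-03, -9.48954282e-04,  7.84381117e-04,  1.51586915e-03,
        8.60754102e-05, -1.07381508e-04]), 'joint_efforts': array([ 3.32790805e-04, -5.82724142e+01,  2.93051970e+01,  6.99717790e+00,
        6.76054580e-03, -1.58779017e-04]), 'eef_pos': array([0.29811756, 0.60500295, 0.19242608]), 'ee_rot': array([ 3.13997972e+00, -9.78535003e-05, -4.57951941e-01]), 'force': array([-0.20267229,  0.01794462, -0.28997978]), 'moment': array([ 0.00779602,  0.0294723 , -0.01667015]), 'width': 0.08773362528354854}
scene [[349.86934463565717, 0.0, 258.3950750564517], [0.0, 349.86934463565717, 197.6105418438669], [0.0, 0.0, 1.0]] [[0.087, -0.8463, 0.5255, 0.9158], [0.9961, 0.0661, -0.0585, -0.051], [0.0147, 0.5286, 0.8488, 0.7022], [0.0, 0.0, 0.0, 1.0]] dict_keys(['color', 'z_map', 'camera_matrix', 'extrinsics', 'shot'])
top [[489.3910114636328, 0.0, 253.60748941769415], [0.0, 489.3910114636328, 191.49232427833218], [0.0, 0.0, 1.0]] [[0.02, 0.9965, -0.0808, 0.4006], [-0.9998, 0.0204, 0.0044, 0.022], [0.006, 0.0807, 0.9967, 1.0903], [0.0, 0.0, 0.0, 1.0]] dict_keys(['color', 'z_map', 'camera_matrix', 'extrinsics', 'shot'])
wrist [[297.3186396354542, 0.0, 255.0214630388089], [0.0, 297.3186396354542, 188.62148042392695], [0.0, 0.0, 1.0]] [[-0.4423, 0.8621, 0.2474, 0.3657], [-0.8969, -0.4257, -0.1199, 0.5725], [0.0019, -0.275, 0.9615, 0.3839], [0.0, 0.0, 0.0, 1.0]] dict_keys(['color', 'z_map', 'camera_matrix', 'extrinsics', 'shot'])
```

View pics/top0.png

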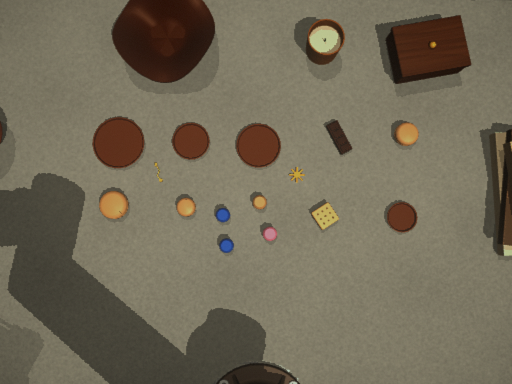

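View pics/scene0.png

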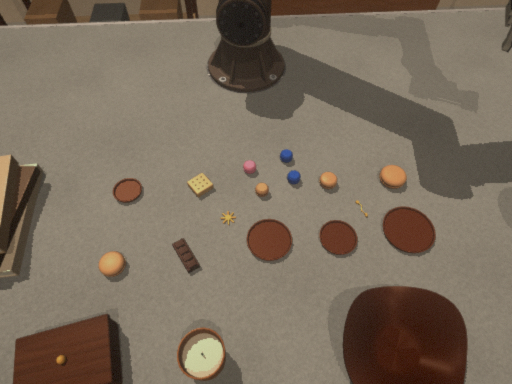

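View pics/wrist0.png

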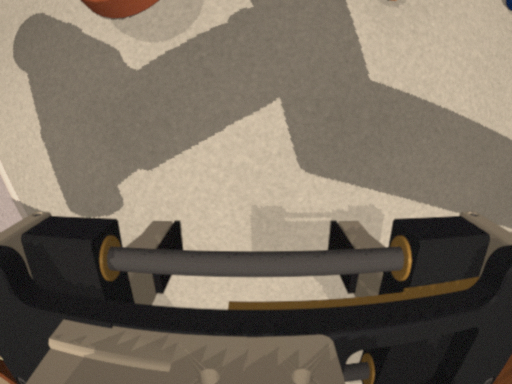

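```bash
cat > h.py <<'E'
import numpy as np,cv2
from station import arm,eyes,job,outline_of
H=dict(small=.024,medium=.025,large=.026,giant=.027)
D=dict(small=.032,medium=.042,large=.052,giant=.062)
def pts(f,mask=None):
    z=f["z_map"];K=f["camera_matrix"];E=f["extrinsics"]
    v,u=np.nonzero((z>0)&(mask if mask is not None else True))
    d=z[v,u];P=np.stack([(u-K[0,2])/K[0,0]*d,-(v-K[1,2])/K[1,1]*d,-d],1)
    return P@E[:3,:3].T+E[:3,3],u,v
def ray(f,u,v,h):
    K=f["camera_matrix"];E=f["extrinsics"]
    d=np.stack([(u-K[0,2])/K[0,0],-(v-K[1,2])/K[1,1],-np.ones_like(u*1.)],-1)@E[:3,:3].T
    return E[:3,3]+d*((h-E[2,3])/d[...,2])[...,None]
E
python3 - <<'E'
from h import *
for cam in ["top","scene"]:
    f=eyes.grab_frame(cam)
    tab,_,_=pts(f);print(cam,"table z",np.median(tab[:,2]))
    for n in ["macaron_small","macaron_medium","macaron_large","macaron_giant","dish_small","dish_medium","dish_large","dish_giant","shortbread","chocolate_bar"]:
        for r in outline_of(n,f):
            if r["score"]<.3: continue
            m=r["region"];P,u,v=pts(f,m)
            if len(P)<5: continue
            t=P
            if "mac" in n: t=P[P[:,2]>np.percentile(P[:,2],90)-.008]
            (cx,cy),rad=cv2.minEnclosingCircle(t[:,:2].astype(np.float32))
            col=np.median(f["color"][m],0)
            print(n,round(r["score"],2),r["extent"],m.sum(),"mean",t.mean(0).round(4),"enc",round(cx,4),round(cy,4),"dia",round(2*rad,4),"z90",np.percentile(P[:,2],90).round(4),col)
E
```

```text
top table z 6.735694748338794e-05
macaron_small 0.75 [220.0, 240.4, 231.2, 250.7] 159 mean [0.3696 0.0751 0.0228] enc 0.3692 0.0753 dia 0.0311 z90 0.0256 [ 49.  81. 152.]
macaron_small 0.61 [217.0, 208.3, 228.5, 222.2] 145 mean [0.4363 0.0841 0.0229] enc 0.436 0.0847 dia 0.03 z90 0.0259 [ 50.  82. 156.]
macaron_small 0.59 [252.4, 193.5, 265.6, 207.4] 170 mean [0.4653 0.0048 0.0228] enc 0.4657 0.0048 dia 0.0313 z90 0.0251 [183. 134.  76.]
macaron_small 0.57 [265.4, 225.9, 278.6, 240.5] 162 mean [ 0.3966 -0.0189  0.0228] enc 0.3964 -0.019 dia 0.0312 z90 0.0255 [192.  121.  131.5]
macaron_medium 0.7 [175.5, 197.2, 196.6, 217.1] 288 mean [0.4513 0.1658 0.0241] enc 0.4518 0.1661 dia 0.0406 z90 0.0269 [192. 139.  76.]
macaron_large 0.6 [391.6, 123.3, 416.1, 149.2] 431 mean [ 0.6234 -0.3179  0.0247] enc 0.6236 -0.3188 dia 0.0506 z90 0.0273 [189. 136.  71.]
macaron_large 0.41 [98.6, 190.6, 128.2, 220.1] 659 mean [0.4526 0.3237 0.0259] enc 0.4526 0.3242 dia 0.0604 z90 0.0287 [190. 137.  72.]
macaron_giant 0.92 [97.5, 190.0, 128.4, 218.6] 659 mean [0.4526 0.3237 0.0259] enc 0.4526 0.3242 dia 0
[... 1679 characters left out ...]
0 0.0091 [101.  56.  38.]
dish_large 0.81 [246.0, 221.0, 290.6, 263.5] 1468 mean [0.5928 0.0105 0.0053] enc 0.591 0.0127 dia 0.1043 z90 0.0082 [110.  62.  42.]
dish_giant 0.48 [322.3, 173.2, 339.4, 187.3] 232 mean [0.4587 0.1644 0.0213] enc 0.4541 0.1662 dia 0.0401 z90 0.026 [192.  135.5  87. ]
shortbread 0.83 [186.7, 171.5, 210.9, 196.8] 383 mean [ 0.4435 -0.138   0.0159] enc 0.4398 -0.1398 dia 0.0612 z90 0.0189 [198. 173. 109.]
shortbread 0.54 [323.0, 170.3, 336.6, 188.9] 245 mean [0.4573 0.1648 0.0211] enc 0.4467 0.165 dia 0.054 z90 0.026 [190. 135.  88.]
chocolate_bar 0.82 [173.6, 237.9, 198.6, 273.5] 524 mean [ 0.6178 -0.1679  0.0134] enc 0.6131 -0.172 dia 0.0844 z90 0.018 [89. 65. 52.]
```

```bash
python3 - <<'E'
import cv2
i=cv2.imread("pics/top0.png")
cv2.imwrite("pics/crop1.png",cv2.resize(i[180:265,200:300],None,fx=6,fy=6,interpolation=cv2.INTER_NEAREST))
E
```

```text
(no output)
```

View pics/crop1.png

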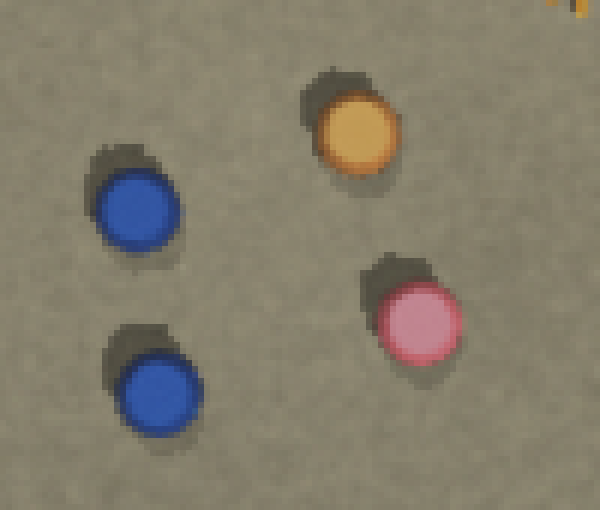

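Emit:
{"api": "apply_moves", "payload": {"moves": [[0.2,0,0,0,-0.115],[0.2,0,0,0,-0.115],[0.2,0,0,0,-0.115],[0.2,0,0,0,-0.113]], "newtons": 12}}

```text
t: 1.58
eef_pos: [0.2983, 0.6055, 0.1934]
ee_rot: [-3.142, -0.0, 0.006]
force: [-0.5, -0.6, 0.1]
width: 0.0664
```

Small-macaron candidates in the top view are amber (260,203), blue (222,215) and (227,246), and pink (270,234). The crop shows that only (260,203) is caramel-coloured, so I choose that one.

Emit:
{"api": "apply_moves", "payload": {"moves": [[0.2,0.01,0.035,0.003,0],[0.2,0.01,0.035,0.003,0],[0.2,0.01,0.035,0.003,0],[0.2,0.01,0.035,0.003,0],[0.2,0.01,0.035,0.003,0],[0.2,0.01,0.035,0.003,0],[0.2,0.01,0.035,0.003,0],[0.2,0.01,0.035,0.003,0],[0.2,0.01,0.035,0.003,0],[0.2,0.01,0.035,0.003,0],[0.2,0.01,0.035,0.003,0],[0.2,0.01,0.035,0.003,0]]}}

```text
t: 2.58
eef_pos: [0.4186, 0.1839, 0.1577]
ee_rot: [-3.141, -0.001, 0.001]
force: [1.0, 0.4, -0.4]
width: 0.0527
```

Emit:
{"api": "apply_moves", "payload": {"moves": [[0.2,0.01,0.035,0.01,0],[0.2,0.01,0.035,0.01,0],[0.2,0.01,0.035,0.01,0],[0.2,0.01,0.035,0.01,0],[0.2,0.008,0.035,0.01,0],[0.2,0,0.005,0.01,0],[0.2,0,0,0.0,0],[0.2,0,0,0,0]]}}

```text
t: 3.25
eef_pos: [0.4662, 0.0049, 0.0972]
ee_rot: [3.141, 0.001, -0.001]
force: [-0.4, -0.8, 0.0]
width: 0.0524
```

```bash
python3 - <<'E'
from h import *
s=arm.get_state();print(s["eef_pos"],s["ee_rot"],s["q"],s["width"])
for n in ["wrist","top"]:
    f=eyes.grab_frame(n);cv2.imwrite(f"pics/{n}1.png",f["color"][:,:,::-1])
E
```

```text
[0.46623412 0.00491235 0.09721542] [ 3.14112474e+00  8.12375859e-04 -1.42244147e-03] [ 4.34558266e-01  1.04243591e-01 -5.67972142e-01  1.03542828e-04
 -8.99514579e-01  1.13475137e+00] 0.05243962483223963
```

View pics/wrist1.png

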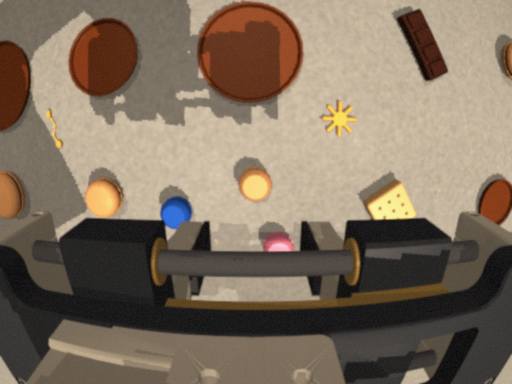

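View pics/top1.png

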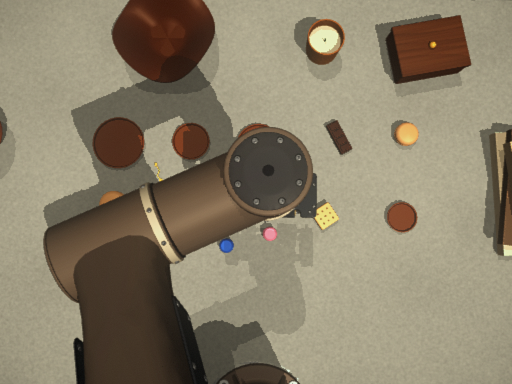

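```bash
cat >> h.py <<'E'
def wpts(f,mask):
    z=f["z_map"];K=f["camera_matrix"];E=f["extrinsics"]
    v,u=np.nonzero((z>0)&mask);d=z[v,u]
    a=(u-K[0,2])/K[0,0];b=(v-K[1,2])/K[1,1];th=np.hypot(a,b)+1e-9;s=np.tan(th)/th
    P=np.stack([a*s*d,-b*s*d,-d],1)
    return P@E[:3,:3].T+E[:3,3]
def wfind(n,f,smin=.3):
    for r in outline_of(n,f):
        if r["score"]<smin: continue
        m=r["region"];P=wpts(f,m)
        if len(P)<20: continue
        t=P
        if "mac" in n: t=P[P[:,2]>np.percentile(P[:,2],90)-.008]
        (cx,cy),rad=cv2.minEnclosingCircle(t[:,:2].astype(np.float32))
        print(n,round(r["score"],2),r["extent"],"mean",t.mean(0).round(4),"enc",round(cx,4),round(cy,4),"dia",round(2*rad,4),"z90",np.percentile(P[:,2],90).round(4),np.median(f["color"][m],0))
E
python3 - <<'E'
from h import *
f=eyes.grab_frame("wrist")
for n in ["macaron_small","macaron_medium","dish_large","dish_medium"]: wfind(n,f)
E
```

```text
macaron_small 0.88 [261.6, 232.8, 294.3, 248.6] mean [ 0.4074 -0.0184  0.022 ] enc 0.4027 -0.0185 dia 0.031 z90 0.0243 [205.  109.  118.5]
macaron_small 0.84 [239.8, 165.2, 273.4, 202.6] mean [0.4692 0.0048 0.0229] enc 0.4677 0.0049 dia 0.0314 z90 0.0246 [242. 187. 115.]
macaron_small 0.58 [160.7, 195.7, 192.3, 228.6] mean [0.4414 0.0834 0.025 ] enc 0.4658 0.066 dia 0.0986 z90 0.0247 [ 51. 101. 177.]
macaron_small 0.44 [200.0, 2.4, 306.9, 104.6] mean [0.5941 0.0096 0.0057] enc 0.5952 0.0088 dia 0.1016 z90 0.0089 [103.  55.  32.]
macaron_medium 0.92 [86.5, 180.6, 127.0, 216.4] mean [0.4552 0.1629 0.0237] enc 0.4534 0.1656 dia 0.042 z90 0.0257 [248. 186. 107.]
dish_large 0.83 [197.6, 1.6, 306.6, 105.6] mean [0.5938 0.0097 0.0057] enc 0.5957 0.0096 dia 0.1048 z90 0.0091 [103.  55.  32.]
dish_medium 0.78 [70.3, 19.8, 139.3, 96.1] mean [0.6012 0.1609 0.0058] enc 0.6035 0.1633 dia 0.0914 z90 0.0093 [88. 42. 20.]
```

Emit:
{"api": "apply_moves", "payload": {"moves": [[0.2,0.001,0,0.025,0],[0.2,0,0,0.025,0],[0.2,0,0,0.02,0],[0.2,0,0,0.012,0],[0.2,0,0,0.006,0],[0.2,0,0,0,0],[-1,0,0,0,0],[-1,0,0,0,0],[-1,0,0,0,0],[-1,0,0,0,0],[-1,0,0,0,0],[-1,0,0,0,0]], "newtons": 12}}

```text
t: 4.6
eef_pos: [0.4677, 0.0056, 0.0098]
ee_rot: [-3.141, -0.001, 0.0]
force: [-0.7, -0.3, 1.1]
width: 0.0182
```

Emit:
{"api": "apply_moves", "payload": {"moves": [[-1,0,0,0,0],[-1,0,0,0,0]]}}

```text
t: 4.77
eef_pos: [0.4675, 0.0055, 0.0095]
ee_rot: [-3.142, -0.0, 0.0]
force: [-0.4, 1.0, -0.3]
width: 0.0048
```

```bash
python3 - <<'E'
from h import *
s=arm.get_state();print(s["width"])
f=eyes.grab_frame("wrist");cv2.imwrite("pics/wrist2.png",f["color"][:,:,::-1])
f=eyes.grab_frame("scene");cv2.imwrite("pics/scene2.png",cv2.resize(f["color"][100:250,200:350,::-1],None,fx=4,fy=4))
E
```

```text
0.004795304295641387
```

View pics/wrist2.png

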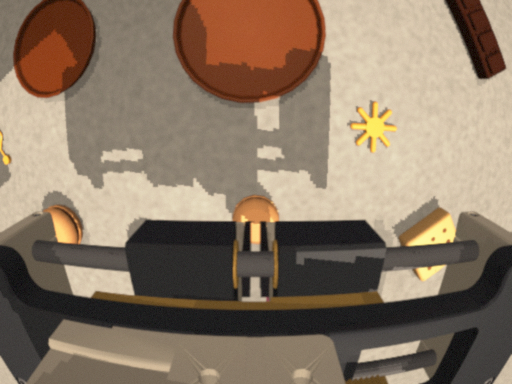

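View pics/scene2.png

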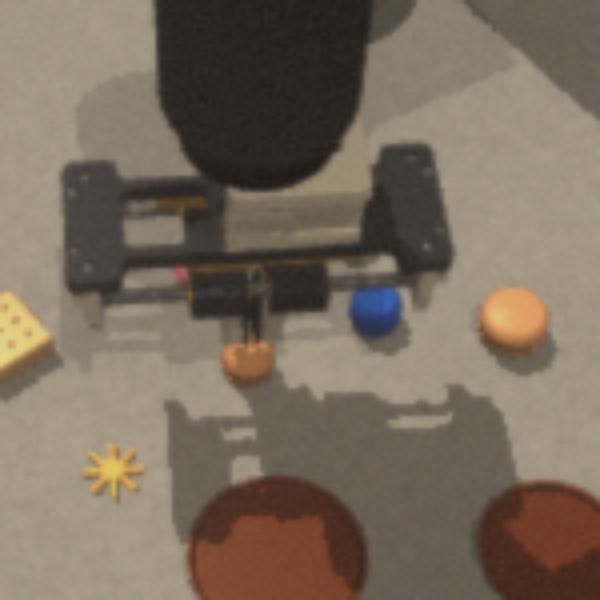

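```bash
python3 - <<'E'
from h import *
s=arm.get_state();print(s["eef_pos"],s["ee_rot"])
f=eyes.grab_frame("wrist")
wfind("macaron_small",f)
P=wpts(f,np.ones((384,512),bool))
g=P[(abs(P[:,0]-.4675)<.06)&(abs(P[:,1]-.005)<.03)&(P[:,2]>.03)]
for a in np.arange(.03,.1,.01):
    k=g[(g[:,2]>a)&(g[:,2]<a+.01)]
    if len(k):print("w",a.round(3),len(k),k.min(0).round(4),k.max(0).round(4))
f=eyes.grab_frame("scene")
P,_,_=pts(f)
g=P[(abs(P[:,0]-.4675)<.06)&(abs(P[:,1]-.005)<.06)&(P[:,2]>.004)]
for a in np.arange(.0,.12,.01):
    k=g[(g[:,2]>a)&(g[:,2]<a+.01)]
    if len(k):print("s",a.round(3),len(k),k.min(0).round(4),k.max(0).round(4))
for r in outline_of("macaron_small",f): 
    P,_,_=pts(f,r["region"]); print(r["score"],P.mean(0).round(4),P.min(0).round(4),P.max(0).round(4))
E
```

```text
[0.46744645 0.00549383 0.00939334] [-3.14156414e+00 -2.56081525e-05  1.53851626e-04]
macaron_small 0.85 [233.6, 194.1, 276.6, 241.5] mean [0.4763 0.0052 0.0231] enc 0.4818 0.0069 dia 0.0521 z90 0.0244 [194. 129.  76.]
w 0.04 94 [ 0.4775 -0.0018  0.042 ] [0.4798 0.0126 0.0499]
w 0.05 200 [ 0.4766 -0.0017  0.05  ] [0.4801 0.0125 0.06  ]
w 0.06 228 [ 0.4736 -0.0013  0.06  ] [0.4803 0.012  0.07  ]
w 0.07 150 [0.4774 0.0007 0.0702] [0.4803 0.0101 0.0799]
w 0.08 360 [0.4588 0.0009 0.08  ] [0.4796 0.0099 0.09  ]
w 0.09 48 [0.461  0.001  0.0901] [0.4716 0.0098 0.0944]
w 0.1 36 [0.4676 0.0009 0.1003] [0.478  0.0099 0.11  ]
s 0.0 13 [ 0.4699 -0.0077  0.004 ] [0.4806 0.021  0.0097]
s 0.01 41 [ 0.4081 -0.0292  0.0103] [0.4817 0.0211 0.02  ]
s 0.02 73 [ 0.4632 -0.0076  0.0201] [0.4827 0.0206 0.0266]
s 0.04 15 [ 0.4757 -0.0062  0.0453] [0.4785 0.021  0.0496]
s 0.05 36 [ 0.4753 -0.0087  0.05  ] [0.4796 0.0206 0.0597]
s 0.06 40 [ 0.4715 -0.0087  0.0601] [0.4801 0.0224 0.0699]
s 0.07 20 [ 0.476  -0.011   0.0703] [0.48   0.0223 0.0792]
s 0.08 15 [0.4585 0.0064 0.0812] [0.4795 0.013  0.0895]
s 0.1 2 [0.4758 0.0102 0.1055] [0.4763 0.0102 0.1084]
s 0.11 65 [ 0.4461 -0.0416  0.1112] [0.5068 0.0406 0.12  ]
0.54 [0.4736 0.0057 0.0204] [ 0.4508 -0.0096 -0.002 ] [0.4827 0.0251 0.05  ]
0.52 [0.442  0.0847 0.0189] [4.208e-01 7.050e-02 4.000e-04] [0.4526 0.1059 0.0259]
```

```bash
python3 - <<'E'
from h import *
f=eyes.grab_frame("wrist")
cv2.imwrite("pics/w3.png",cv2.resize(f["color"][185:315,200:310,::-1],None,fx=5,fy=4.5,interpolation=cv2.INTER_NEAREST))
z=f["z_map"]
print(np.round(z[190:310:5,236:280:4],3))
E
```

```text
[[0.208 0.209 0.209 0.21  0.209 0.208 0.209 0.21  0.209 0.209 0.208]
 [0.211 0.211 0.21  0.21  0.202 0.201 0.202 0.21  0.21  0.21  0.21 ]
 [0.212 0.211 0.2   0.193 0.192 0.192 0.193 0.193 0.201 0.21  0.211]
 [0.213 0.    0.189 0.191 0.189 0.19  0.188 0.189 0.191 0.196 0.212]
 [0.194 0.191 0.188 0.187 0.187 0.187 0.187 0.188 0.191 0.191 0.202]
 [0.191 0.191 0.189 0.188 0.189 0.189 0.188 0.189 0.188 0.189 0.193]
 [0.191 0.19  0.189 0.189 0.189 0.188 0.189 0.19  0.189 0.189 0.192]
 [0.09  0.091 0.161 0.16  0.164 0.19  0.164 0.161 0.089 0.091 0.091]
 [0.087 0.087 0.155 0.159 0.157 0.191 0.157 0.155 0.088 0.085 0.086]
 [0.085 0.083 0.15  0.151 0.152 0.192 0.152 0.151 0.088 0.083 0.083]
 [0.079 0.08  0.089 0.146 0.146 0.194 0.146 0.152 0.089 0.08  0.08 ]
 [0.077 0.076 0.084 0.139 0.14  0.221 0.139 0.137 0.084 0.077 0.077]
 [0.077 0.076 0.083 0.136 0.135 0.222 0.136 0.131 0.082 0.076 0.076]
 [0.078 0.076 0.083 0.086 0.086 0.085 0.087 0.086 0.082 0.077 0.075]
 [0.076 0.078 0.081 0.085 0.085 0.085 0.085 0.085 0.082 0.077 0.076]
 [0.077 0.077 0.081 0.085 0.084 0.084 0.085 0.084 0.08  0.077 0.078]
 [0.077 0.079 0.082 0.084 0.082 0.085 0.084 0.084 0.081 0.077 0.078]
 [0.078 0.078 0.08  0.085 0.085 0.084 0.084 0.085 0.081 0.078 0.078]
 [0.079 0.078 0.083 0.128 0.129 0.128 0.128 0.125 0.081 0.077 0.079]
 [0.079 0.079 0.083 0.13  0.13  0.129 0.129 0.125 0.083 0.079 0.078]
 [0.078 0.079 0.103 0.13  0.13  0.129 0.13  0.125 0.088 0.079 0.08 ]
 [0.079 0.079 0.104 0.129 0.131 0.131 0.13  0.126 0.088 0.08  0.08 ]
 [0.08  0.079 0.105 0.235 0.235 0.234 0.235 0.079 0.079 0.077 0.078]
 [0.076 0.076 0.075 0.077 0.076 0.077 0.076 0.077 0.077 0.077 0.076]]
```

View pics/w3.png

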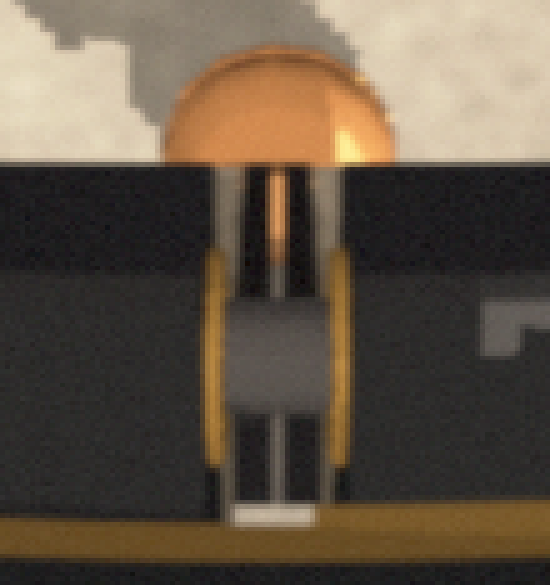

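Emit:
{"api": "apply_moves", "payload": {"moves": [[0.2,0,0,0,0],[0.2,0,0,0,0],[0.2,0,0,0,0],[0.2,0,0,0,0],[0.2,0,0,0,0],[0.2,0,0,0,0],[0.2,0,0,0,0],[0.2,0,0,0,0]]}}

```text
t: 5.78
eef_pos: [0.4674, 0.0055, 0.0093]
ee_rot: [-3.142, 0.0, 0.0]
force: [-0.5, -0.0, 0.6]
width: 0.0483
```

```bash
python3 - <<'E'
from h import *
s=arm.get_state();print(s["eef_pos"],s["width"],s["force"])
f=eyes.grab_frame("wrist")
wfind("macaron_small",f)
cv2.imwrite("pics/w4.png",f["color"][:,:,::-1])
P=wpts(f,np.ones((384,512),bool))
g=P[(abs(P[:,0]-.4675)<.03)&(abs(P[:,1]-.005)<.07)&(P[:,2]>.028)]
for a in np.arange(.02,.1,.01):
    k=g[(g[:,2]>a)&(g[:,2]<a+.01)]
    if len(k):print("w",a.round(3),len(k),k.min(0).round(4),k.max(0).round(4))
f=eyes.grab_frame("scene")
cv2.imwrite("pics/s4.png",cv2.resize(f["color"][100:250,200:350,::-1],None,fx=4,fy=4,interpolation=cv2.INTER_NEAREST))
E
```

```text
[0.46743205 0.00549823 0.00934303] 0.04828452285311418 [-0.53591185 -0.02265664  0.55460034]
macaron_small 0.86 [233.7, 197.0, 279.9, 244.1] mean [0.4699 0.0051 0.0229] enc 0.4679 0.0052 dia 0.0315 z90 0.0246 [246. 184. 114.]
macaron_small 0.45 [45.6, 205.0, 84.1, 239.7] mean [0.463  0.1546 0.0223] enc 0.4643 0.1592 dia 0.0301 z90 0.0251 [195. 129.  76.]
w 0.04 256 [ 0.46   -0.0345  0.0418] [0.4802 0.0452 0.05  ]
w 0.05 545 [ 0.4629 -0.0348  0.05  ] [0.4806 0.0454 0.06  ]
w 0.06 642 [ 0.4682 -0.0351  0.06  ] [0.4805 0.0465 0.07  ]
w 0.07 598 [ 0.4587 -0.0353  0.07  ] [0.4805 0.0456 0.08  ]
w 0.08 537 [ 0.4569 -0.0321  0.08  ] [0.4805 0.0432 0.09  ]
w 0.09 284 [ 0.458  -0.0228  0.09  ] [0.4766 0.0336 0.0999]
```

View pics/w4.png

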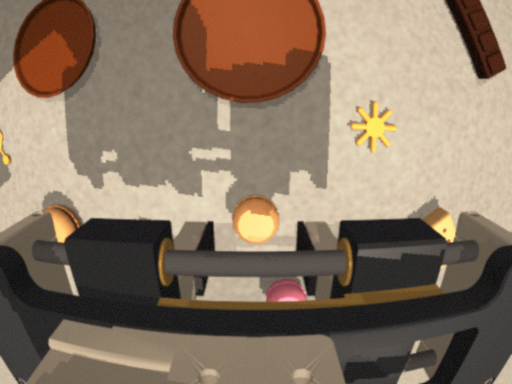

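View pics/s4.png

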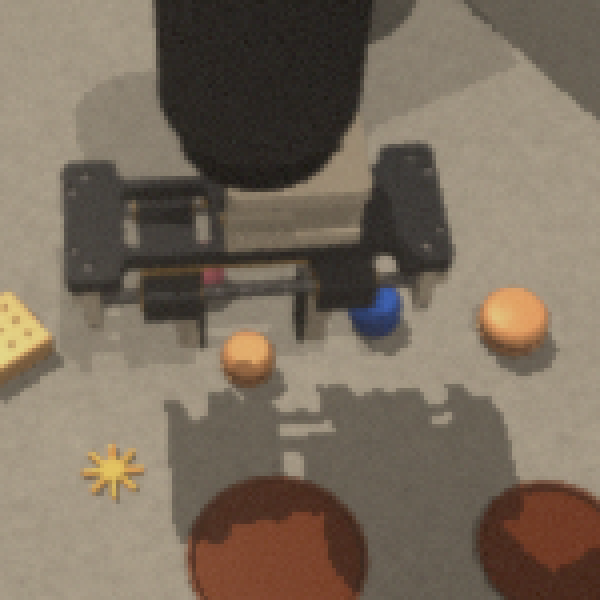

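```bash
python3 - <<'E'
from h import *
f=eyes.grab_frame("wrist")
P=wpts(f,np.ones((384,512),bool))
P=P[(abs(P[:,0]-.4675)<.12)&(abs(P[:,1]-.005)<.16)&(P[:,2]>.03)]
for y in np.arange(-.15,.15,.015):
    k=P[(P[:,1]>y)&(P[:,1]<y+.015)]
    if len(k):
        i=np.argsort(k[:,2])[:max(1,len(k)//100)]
        print(y.round(3),len(k),"zmin",k[i].mean(0).round(3), "xr",k[:,0].min().round(3),k[:,0].max().round(3))
E
```

```text
-0.105 14 zmin [ 0.449 -0.09   0.15 ] xr 0.447 0.465
-0.09 2983 zmin [ 0.482 -0.076  0.109] xr 0.429 0.508
-0.075 7045 zmin [ 0.484 -0.075  0.11 ] xr 0.431 0.508
-0.06 4362 zmin [ 0.507 -0.049  0.114] xr 0.439 0.508
-0.045 7113 zmin [ 0.48  -0.033  0.052] xr 0.442 0.508
-0.03 7892 zmin [ 0.473 -0.022  0.046] xr 0.446 0.508
-0.015 5702 zmin [ 0.5   -0.007  0.121] xr 0.485 0.501
-0.0 6242 zmin [0.5   0.007 0.121] xr 0.489 0.501
0.015 6073 zmin [0.5   0.022 0.121] xr 0.489 0.501
0.03 9865 zmin [0.474 0.034 0.046] xr 0.458 0.508
0.045 6132 zmin [0.479 0.046 0.058] xr 0.479 0.508
0.06 4019 zmin [0.507 0.063 0.115] xr 0.471 0.508
0.075 4984 zmin [0.49  0.087 0.109] xr 0.456 0.508
0.09 717 zmin [0.507 0.092 0.111] xr 0.447 0.508
```

Emit:
{"api": "apply_moves", "payload": {"moves": [[0.2,0,0,0.005,0],[0.2,0,0,0.005,0],[0.2,0,0,0.005,0],[0.2,0,0,0.005,0],[0.2,0,0,0,0]]}}

```text
t: 6.4
eef_pos: [0.4666, 0.0052, -0.0119]
ee_rot: [3.141, 0.002, 0.0]
force: [-0.7, -0.2, 0.1]
width: 0.0528
```

```bash
python3 - <<'E'
from h import *
s=arm.get_state();print(s["eef_pos"],s["width"],s["force"])
f=eyes.grab_frame("wrist")
wfind("macaron_small",f)
cv2.imwrite("pics/w5.png",f["color"][:,:,::-1])
f=eyes.grab_frame("scene")
cv2.imwrite("pics/s5.png",cv2.resize(f["color"][100:250,200:350,::-1],None,fx=4,fy=4,interpolation=cv2.INTER_NEAREST))
P,_,_=pts(f)
for y0 in(-.035,.03):
  g=P[(abs(P[:,0]-.4675)<.02)&(abs(P[:,1]-y0)<.017)&(P[:,2]>.006)]
  print(g[np.argsort(g[:,2])[:4]].round(4))
E
```

```text
[ 0.46656162  0.00516117 -0.01192867] 0.0527625032732245 [-0.72418904 -0.22571979  0.10052092]
macaron_small 0.83 [226.6, 203.1, 280.5, 253.0] mean [0.4715 0.0051 0.0228] enc 0.4774 0.0048 dia 0.045 z90 0.0246 [211. 141.  82.]
macaron_small 0.72 [276.0, 292.9, 301.9, 300.5] mean [ 0.4134 -0.0184  0.0093] enc 0.4501 -0.0156 dia 0.0844 z90 0.0116 [137.  75.  78.]
[[ 0.4747 -0.022   0.0214]
 [ 0.4772 -0.0244  0.0255]
 [ 0.4774 -0.0267  0.026 ]
 [ 0.4778 -0.0314  0.0273]]
[[0.4685 0.0212 0.0066]
 [0.4744 0.0182 0.0074]
 [0.478  0.0154 0.009 ]
 [0.4762 0.0178 0.0146]]
```

View pics/w5.png

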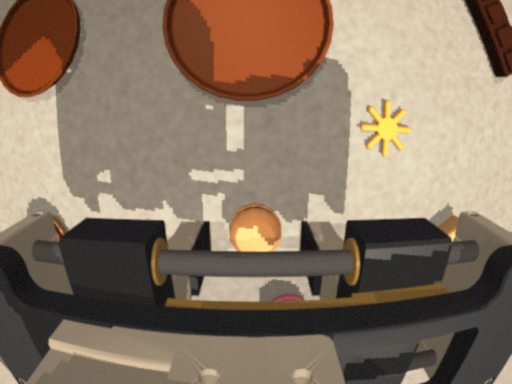

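View pics/s5.png

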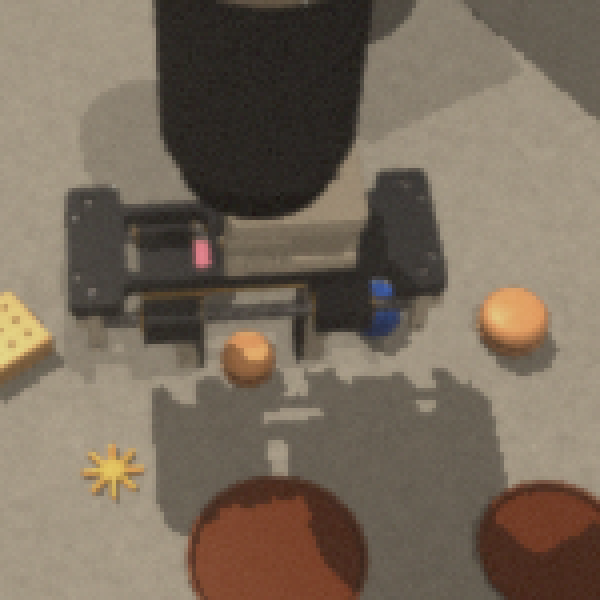

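The fingertips show at about 0.032 m above the reported TCP: 0.042 against 0.0093, and 0.020 against −0.012. The first close therefore went above the macaron, which did not move. I'll allow for this offset and go lower.

Emit:
{"api": "apply_moves", "payload": {"moves": [[0.2,0.001,0,0.005,0],[0.2,0,0,0.005,0],[0.2,0,0,0,0],[0,0,0,0,0],[-0.3,0,0,0,0],[-1,0,0,0,0],[-1,0,0,0,0],[-1,0,0,0,0],[-1,0,0,0,0]], "newtons": 12}}

```text
t: 7.3
eef_pos: [0.4686, 0.0056, -0.0205]
ee_rot: [-3.141, -0.0, 0.0]
force: [-0.1, -0.3, -0.3]
width: 0.0313
```

Emit:
{"api": "apply_moves", "payload": {"moves": [[-1,0,0,0,0],[-1,0,0,-0.01,0],[-1,0,0,-0.02,0],[-1,0,0,-0.03,0],[-1,0,0,-0.02,0],[-1,0,0,0,0]]}}

```text
t: 7.8
eef_pos: [0.4712, 0.0064, 0.0633]
ee_rot: [-3.14, -0.007, 0.001]
force: [0.4, -0.1, 1.1]
width: 0.0317
```

```bash
python3 - <<'E'
from h import *
s=arm.get_state();print(s["eef_pos"],s["width"],s["force"])
f=eyes.grab_frame("wrist")
cv2.imwrite("pics/w6.png",f["color"][:,:,::-1])
f=eyes.grab_frame("scene")
cv2.imwrite("pics/s6.png",cv2.resize(f["color"][100:250,200:350,::-1],None,fx=4,fy=4,interpolation=cv2.INTER_NEAREST))
E
```

```text
[0.47120482 0.00637675 0.06334067] 0.03165885555877145 [ 0.38105436 -0.10487364  1.11466015]
```

View pics/w6.png

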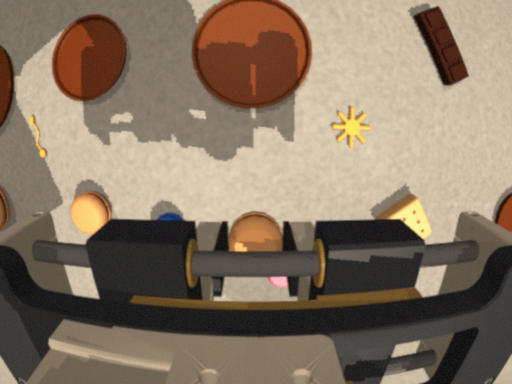

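View pics/s6.png

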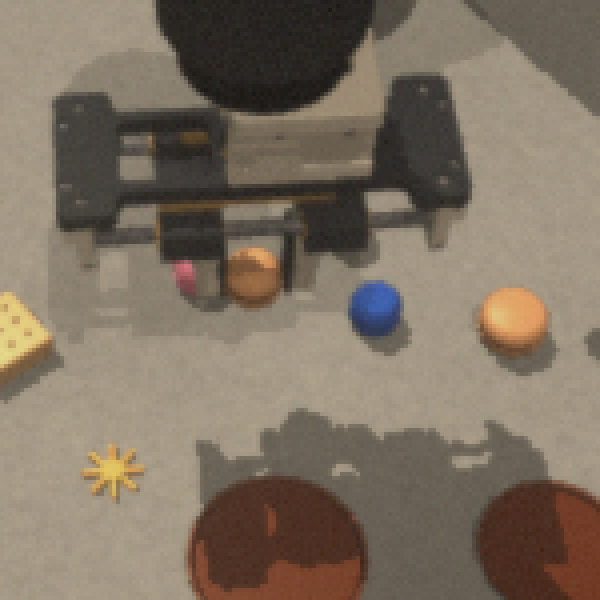

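Emit:
{"api": "apply_moves", "payload": {"moves": [[-1,-0.003,0.02,0,0],[-1,-0.003,0.03,0,0],[-1,-0.003,0.035,0,0],[-1,-0.003,0.035,0,0],[-1,-0.003,0.035,0,0],[-1,-0.003,0.035,0,0],[-1,-0.003,0.035,0,0],[-1,-0.003,0.035,0,0],[-1,-0.003,0.03,0,0],[-1,-0.0015,0.02,0,0],[-1,0,0.007,0,0],[-1,0,0,0,0]]}}

```text
t: 8.9
eef_pos: [0.4389, -0.3126, 0.0579]
ee_rot: [-3.141, 0.002, -0.002]
force: [-0.4, -0.0, 0.3]
width: 0.0313
```

Emit:
{"api": "apply_moves", "payload": {"moves": [[-1,0,0,0,0],[-1,0,0,0,0]]}}

```text
t: 9.07
eef_pos: [0.4397, -0.3106, 0.0588]
ee_rot: [-3.141, 0.001, 0.001]
force: [0.4, -0.3, 0.7]
width: 0.0314
```

```bash
cat >> h.py <<'E'
def held(f,ctr,r=.04,zlo=.03):
    pass
E
python3 - <<'E'
from h import *
s=arm.get_state();print(s["eef_pos"],s["width"],s["force"])
f=eyes.grab_frame("wrist")
for n in ["macaron_small","dish_small"]: wfind(n,f)
cv2.imwrite("pics/w7.png",f["color"][:,:,::-1])
f=eyes.grab_frame("scene")
cv2.imwrite("pics/s7.png",cv2.resize(f["color"][90:240,60:210,::-1],None,fx=4,fy=4,interpolation=cv2.INTER_NEAREST))
for r in outline_of("macaron_small",f):
    P,_,_=pts(f,r["region"]); print(r["score"],P.mean(0).round(4),P.min(0).round(4),P.max(0).round(4))
E
```

```text
[ 0.43966807 -0.31057333  0.05879034] 0.031407033891804007 [ 0.43023196 -0.30163201  0.70343623]
macaron_small 0.94 [226.6, 212.0, 279.9, 253.2] mean [ 0.4459 -0.3107  0.1024] enc 0.4527 -0.3108 dia 0.0421 z90 0.1037 [165. 109.  64.]
macaron_small 0.78 [0.0, 214.9, 13.6, 230.4] mean [ 0.4084 -0.0284  0.0223] enc 0.4393 -0.1203 dia 0.2198 z90 0.0239 [165.   89.5  95. ]
dish_small 0.57 [216.0, 154.6, 294.7, 224.5] mean [ 0.4446 -0.3109  0.006 ] enc 0.4409 -0.3109 dia 0.0665 z90 0.0095 [168.  85.  44.]
0.71 [ 0.4016 -0.0185  0.0189] [ 0.3669 -0.0334 -0.0018] [ 0.413  -0.0036  0.0263]
0.52 [0.4414 0.0846 0.0198] [0.4231 0.0705 0.0024] [0.4531 0.1014 0.0267]
0.44 [ 0.4471 -0.3075  0.0992] [ 0.4336 -0.3199  0.0859] [ 0.4545 -0.2963  0.1059]
0.44 [0.3742 0.0759 0.0189] [ 0.3372  0.0609 -0.0013] [0.386  0.096  0.0267]
```

View pics/w7.png

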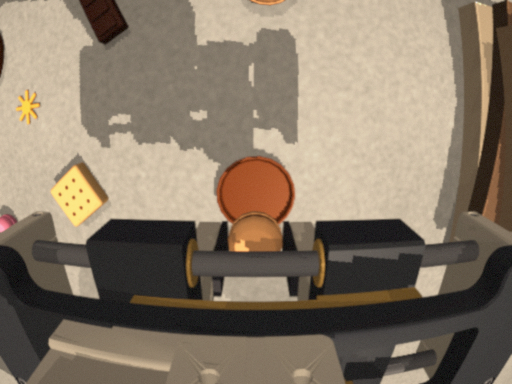

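View pics/s7.png

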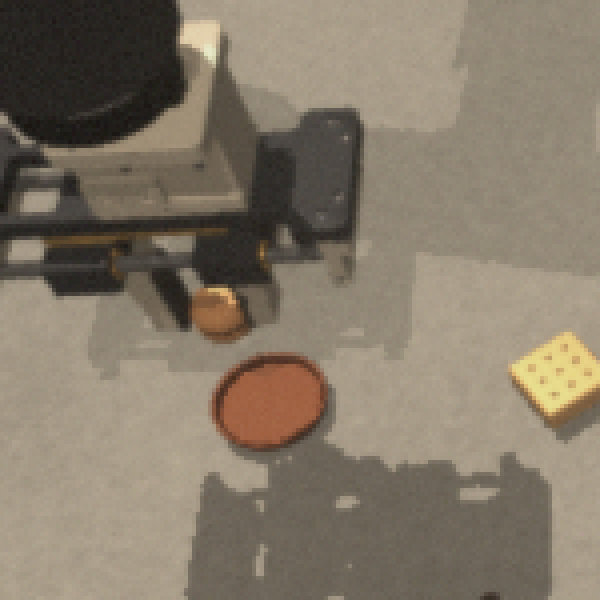

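Emit:
{"api": "apply_moves", "payload": {"moves": [[-1,0.002,0,0.015,0],[-1,0,0,0.02,0],[-1,0,0,0.018,0],[-1,0,0,0.01,0],[-1,0,0,0.004,0],[-1,0,0,0,0],[-1,0,0,0,0]]}}

```text
t: 9.9
eef_pos: [0.4425, -0.3116, -0.0071]
ee_rot: [3.141, -0.0, 0.001]
force: [0.3, -0.4, 0.5]
width: 0.0312
```

```bash
python3 - <<'E'
from h import *
s=arm.get_state();print(s["eef_pos"],s["width"],s["force"])
f=eyes.grab_frame("wrist")
for n in ["macaron_small","dish_small"]: wfind(n,f)
cv2.imwrite("pics/w8.png",f["color"][120:320,130:380,::-1].repeat(3,0).repeat(3,1))
E
```

```text
[ 0.44248047 -0.31156956 -0.00712437] 0.031233002127984515 [ 0.27845191 -0.37576053  0.48355612]
macaron_small 0.56 [225.0, 211.5, 281.3, 249.7] mean [ 0.4482 -0.3116  0.0358] enc 0.4424 -0.3114 dia 0.0307 z90 0.0379 [179. 119.  70.]
dish_small 0.88 [201.0, 177.6, 305.9, 230.3] mean [ 0.4575 -0.3108  0.0062] enc 0.4477 -0.3107 dia 0.0647 z90 0.01 [103.  47.  22.]
```

View pics/w8.png

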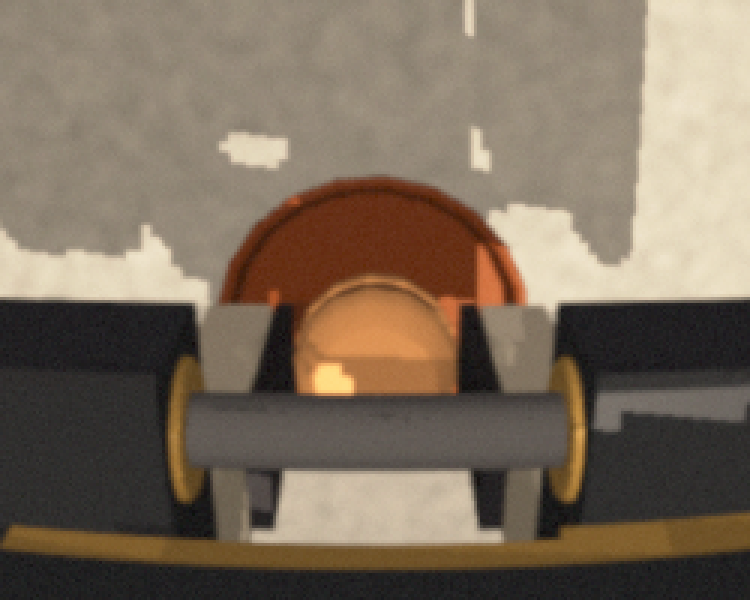

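Emit:
{"api": "apply_moves", "payload": {"moves": [[-1,-0.001,0,0.004,0],[-1,0,0,0.003,0],[-1,0,0,0.001,0],[-1,0,0,0,0],[-1,0,0,0,0]]}}

```text
t: 10.47
eef_pos: [0.4409, -0.3115, -0.0155]
ee_rot: [-3.142, 0.0, 0.0]
force: [-0.7, 1.7, 3.7]
width: 0.0318
```

Emit:
{"api": "apply_moves", "payload": {"moves": [[-0.2,0,0,0,0],[-0.1,0,0,0,0],[0.1,0,0,0,0],[0.2,0,0,0,0],[0.2,0,0,0,0],[0.2,0,0,-0.01,0],[0.2,0,0,-0.02,0],[0.2,0,0,-0.035,0],[0.2,0,0,-0.035,0],[0.2,0,0,0,0]]}}

```text
t: 11.3
eef_pos: [0.4451, -0.3134, 0.0919]
ee_rot: [3.137, -0.01, 0.002]
force: [1.1, -0.4, 0.0]
width: 0.0525
```

```bash
python3 - <<'E'
from h import *
s=arm.get_state();print(s["eef_pos"],s["width"],s["force"])
f=eyes.grab_frame("wrist")
for n in ["macaron_small","dish_small"]: wfind(n,f)
cv2.imwrite("pics/w9.png",f["color"][:,:,::-1])
E
```

```text
[ 0.4450914  -0.31339715  0.09193279] 0.052526721550900456 [ 1.10250982 -0.40457341  0.00296838]
macaron_small 0.66 [236.9, 174.2, 268.5, 212.6] mean [ 0.4418 -0.3121  0.0279] enc 0.4401 -0.3119 dia 0.0314 z90 0.0297 [243. 192. 112.]
macaron_small 0.57 [9.5, 207.8, 25.2, 223.9] mean [ 0.4092 -0.0214  0.0218] enc 0.4054 -0.0212 dia 0.0236 z90 0.0243 [188. 101. 109.]
dish_small 0.6 [63.8, 165.2, 116.6, 216.0] mean [ 0.4426 -0.1446  0.0165] enc 0.4412 -0.138 dia 0.0689 z90 0.0188 [247. 215. 119.]
dish_small 0.3 [232.7, 0.6, 286.6, 22.1] mean [ 0.6093 -0.3196  0.0221] enc 0.6194 -0.3196 dia 0.0491 z90 0.0263 [242. 172.  99.]
```

View pics/w9.png

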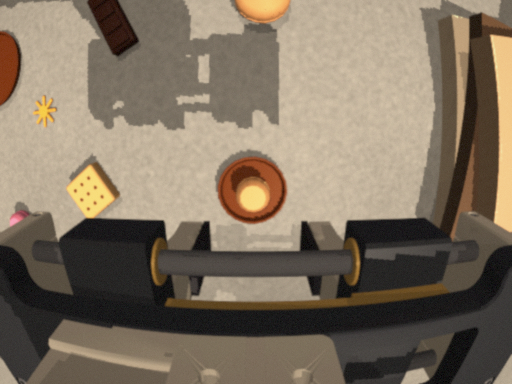

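Emit:
{"api": "apply_moves", "payload": {"moves": [[0.45,0.001,-0.025,0,0],[0.45,0.001,-0.038,0,0],[0.45,0.001,-0.038,0,0],[0.45,0.001,-0.038,0,0],[0.45,0.001,-0.038,0,0],[0.45,0.001,-0.038,0,0],[0.45,0.001,-0.038,0,0],[0.45,0.001,-0.038,0,0],[0.45,0.001,-0.038,0,0],[0.45,0.001,-0.038,0,0],[0.45,0.001,-0.038,0,0],[0.45,0.001,-0.038,0,0]]}}

```text
t: 12.45
eef_pos: [0.4518, 0.1329, 0.0837]
ee_rot: [3.14, 0.001, 0.0]
force: [1.7, -0.5, 0.8]
width: 0.0632
```

Emit:
{"api": "apply_moves", "payload": {"moves": [[0.45,0.001,-0.025,0,0],[0.45,0,-0.01,0.015,0],[0.45,0,0,0.015,0],[0.45,0,0,0,0],[0.45,0,0,0,0]]}}

```text
t: 12.87
eef_pos: [0.4528, 0.1656, 0.0532]
ee_rot: [3.139, 0.003, 0.001]
force: [0.0, -0.3, -0.4]
width: 0.0637
```

```bash
python3 - <<'E'
from h import *
s=arm.get_state();print(s["eef_pos"],s["width"],s["force"])
f=eyes.grab_frame("wrist")
for n in ["macaron_medium","dish_medium","macaron_giant"]: wfind(n,f)
cv2.imwrite("pics/w10.png",f["color"][:,:,::-1])
E
```

```text
[0.45275294 0.16557373 0.05321617] 0.06370845373243225 [ 0.00990771 -0.32946134 -0.44445401]
macaron_medium 0.75 [226.7, 171.0, 282.4, 223.2] mean [0.4558 0.1666 0.0239] enc 0.4541 0.1666 dia 0.0413 z90 0.0256 [250. 203. 118.]
dish_medium 0.67 [208.2, 0.0, 313.3, 65.2] mean [0.5917 0.1611 0.0056] enc 0.6003 0.1606 dia 0.0839 z90 0.0089 [153.  77.  40.]
macaron_giant 0.84 [50.4, 162.6, 111.6, 221.1] mean [0.4608 0.3203 0.0258] enc 0.456 0.3239 dia 0.0611 z90 0.0276 [187. 122.  70.]
```

View pics/w10.png

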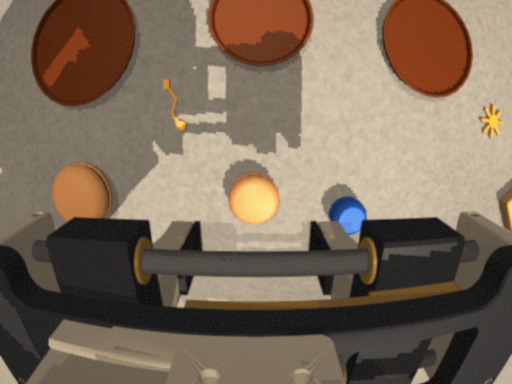

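Emit:
{"api": "apply_moves", "payload": {"moves": [[0.45,0.001,-0.001,0.02,0],[0.45,0,0,0.025,0],[0.45,0,0,0.018,0],[0.45,0,0,0.01,0],[0.45,0,0,0.002,0],[0.2,0,0,0,0],[-0.1,0,0,0,0],[-1,0,0,0,0],[-1,0,0,0,0],[-1,0,0,0,0],[-1,0,0,0,0]]}}

```text
t: 13.98
eef_pos: [0.4555, 0.1679, -0.0197]
ee_rot: [-3.141, -0.001, 0.001]
force: [-1.1, -0.6, 6.7]
width: 0.0416
```

Emit:
{"api": "apply_moves", "payload": {"moves": [[-1,0,0,0,0],[-1,0,0,-0.01,0],[-1,0,0,-0.02,0],[-1,0,0,-0.025,0],[-1,0.01,0,-0.015,0],[-1,0.03,0.001,0,0],[-1,0.035,0.001,0,0],[-1,0.035,0.001,0,0],[-1,0.025,0.001,0,0],[-1,0.01,0.001,0,0],[-1,0.001,0,0,0],[-1,0,0,0,0]]}}

```text
t: 14.98
eef_pos: [0.6004, 0.1621, 0.0488]
ee_rot: [3.141, 0.001, -0.001]
force: [0.3, 0.7, 0.5]
width: 0.0417
```

Emit:
{"api": "apply_moves", "payload": {"moves": [[-1,0,0,0,0],[-1,0,0,0,0]]}}

```text
t: 15.15
eef_pos: [0.5998, 0.1626, 0.0495]
ee_rot: [3.142, 0.0, 0.001]
force: [-0.3, 0.5, 0.2]
width: 0.0411
```

```bash
python3 - <<'E'
from h import *
s=arm.get_state();print(s["eef_pos"],s["width"],s["force"])
f=eyes.grab_frame("wrist")
for n in ["macaron_medium","dish_medium","macaron_giant"]: wfind(n,f)
cv2.imwrite("pics/w11.png",f["color"][:,:,::-1])
E
```

```text
[0.59977753 0.16259564 0.0495124 ] 0.04113492630303705 [-0.34346115  0.54498513  0.19374015]
macaron_medium 0.67 [219.0, 207.1, 294.9, 249.5] mean [0.6071 0.1626 0.0926] enc 0.5985 0.1628 dia 0.0412 z90 0.0947 [206. 137.  80.]
dish_medium 0.88 [206.9, 148.4, 308.3, 227.9] mean [0.6107 0.1608 0.0059] enc 0.6008 0.1622 dia 0.0853 z90 0.0094 [183.  92.  48.]
```

View pics/w11.png

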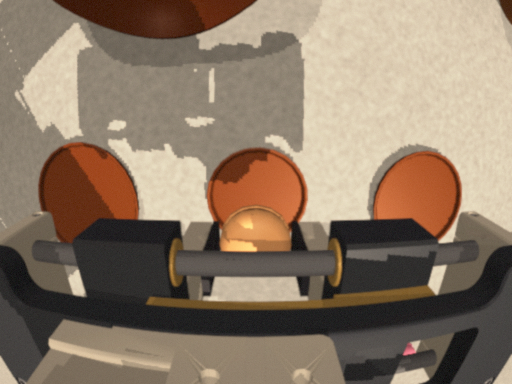

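Emit:
{"api": "apply_moves", "payload": {"moves": [[-1,0.001,0,0.015,0],[-1,0,0,0.02,0],[-1,0,0,0.014,0],[-1,0,0,0.006,0],[-1,0,0,0.003,0],[-1,0,0,0.001,0],[-1,0,0,0,0],[-1,0,0,0,0]]}}

```text
t: 16.02
eef_pos: [0.6025, 0.1629, -0.0087]
ee_rot: [-3.141, -0.001, 0.0]
force: [0.2, 0.0, 0.1]
width: 0.0417
```

```bash
python3 - <<'E'
from h import *
s=arm.get_state();print(s["eef_pos"],s["width"],s["force"])
f=eyes.grab_frame("wrist")
for n in ["macaron_medium","dish_medium"]: wfind(n,f)
E
```

```text
[ 0.6025178   0.16286201 -0.00871415] 0.041684360688560275 [0.23947859 0.04780343 0.07778338]
dish_medium 0.56 [194.8, 166.5, 321.2, 282.5] mean [0.6199 0.1606 0.0062] enc 0.6012 0.1606 dia 0.0843 z90 0.0099 [108.  50.  24.]
```

Emit:
{"api": "apply_moves", "payload": {"moves": [[-1,-0.001,0.001,0.003,0],[-1,0,0,0.002,0],[-1,0,0,0.001,0],[-1,0,0,0,0],[-1,0,0,0,0]]}}

```text
t: 16.58
eef_pos: [0.6009, 0.1615, -0.0148]
ee_rot: [3.141, -0.0, 0.001]
force: [-3.9, 0.0, 8.6]
width: 0.0417
```

Emit:
{"api": "apply_moves", "payload": {"moves": [[0.0,0,0,0,0],[0.1,0,0,0,0],[0.3,0,0,0,0],[0.4,0,0,0,0],[0.4,0,0,0,0],[0.4,0,0,-0.01,0],[0.4,0,0,-0.02,0],[0.4,0,0,-0.035,0],[0.4,0,0,-0.035,0],[0.4,0,0,0,0],[0.4,0,0,0,0]]}}

```text
t: 17.5
eef_pos: [0.6027, 0.1625, 0.0879]
ee_rot: [-3.139, -0.005, 0.0]
force: [-0.0, -1.5, -0.9]
width: 0.0612
```

```bash
python3 - <<'E'
from h import *
s=arm.get_state();print(s["eef_pos"],s["width"],s["force"])
f=eyes.grab_frame("wrist")
for n in ["macaron_medium","dish_medium","dish_large"]: wfind(n,f)
cv2.imwrite("pics/w12.png",f["color"][:,:,::-1])
E
```

```text
[0.60265146 0.1624751  0.08785029] 0.06123593770048434 [-0.04567638 -1.45640459 -0.90286387]
macaron_medium 0.97 [234.0, 172.4, 282.4, 216.9] mean [0.6008 0.1613 0.0289] enc 0.5992 0.1611 dia 0.0412 z90 0.0307 [253. 215. 125.]
dish_medium 0.84 [213.8, 146.0, 298.0, 227.2] mean [0.6044 0.1611 0.0062] enc 0.5995 0.1595 dia 0.0876 z90 0.0098 [162.  80.  40.]
dish_medium 0.46 [60.8, 144.2, 150.2, 218.1] mean [0.6056 0.3208 0.0057] enc 0.6078 0.2919 dia 0.1982 z90 0.0082 [95. 45. 21.]
dish_large 0.58 [357.9, 150.8, 441.2, 219.4] mean [0.6025 0.0107 0.0061] enc 0.6102 0.0349 dia 0.1768 z90 0.0089 [175.  90.  48.]
```

View pics/w12.png

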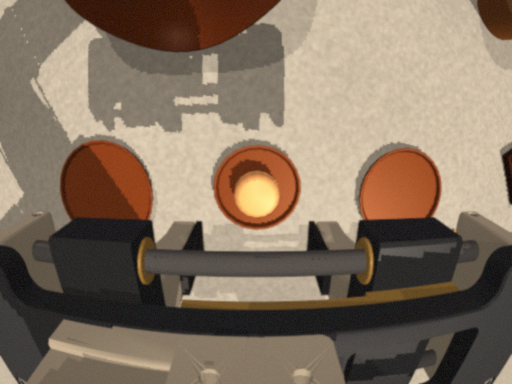

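Emit:
{"api": "apply_moves", "payload": {"moves": [[0.7,0.002,0.025,0,0],[0.7,0.002,0.038,0,0],[0.7,0.002,0.038,0,0],[0.7,0.002,0.038,0,0],[0.7,0.002,0.038,0,0],[0.7,0.002,0.038,0,0],[0.7,0.002,0.038,0,0],[0.7,0.002,0.038,0,0],[0.7,0.002,0.038,0,0],[0.7,0.002,0.038,0,0],[0.7,0.002,0.038,0,0],[0.7,0.001,0.038,0,0]]}}

```text
t: 18.7
eef_pos: [0.6232, -0.2833, 0.0829]
ee_rot: [-3.141, 0.002, 0.0]
force: [0.6, -0.6, 0.6]
width: 0.0746
```

Emit:
{"api": "apply_moves", "payload": {"moves": [[0.7,0,0.027,0,0],[0.7,0,0.01,0.015,0],[0.7,0,0,0.015,0],[0.7,0,0,0,0],[0.7,0,0,0,0]]}}

```text
t: 19.12
eef_pos: [0.6226, -0.3179, 0.0521]
ee_rot: [-3.141, 0.004, 0.0]
force: [-0.1, 0.7, 0.6]
width: 0.0746
```

```bash
python3 - <<'E'
from h import *
s=arm.get_state();print(s["eef_pos"],s["width"],s["force"],s["q"].round(2))
f=eyes.grab_frame("wrist")
for n in ["macaron_large"]: wfind(n,f)
cv2.imwrite("pics/w13.png",f["color"][:,:,::-1])
E
```

```text
[ 0.62256458 -0.31789636  0.05212326] 0.07462119651935702 [-0.14264918  0.7261939   0.62790059] [-0.19  0.51 -0.09 -0.   -0.98  1.77]
macaron_large 0.88 [224.9, 164.5, 286.4, 227.5] mean [ 0.6288 -0.3199  0.0249] enc 0.6267 -0.3201 dia 0.0511 z90 0.0267 [247. 197. 115.]
```

View pics/w13.png

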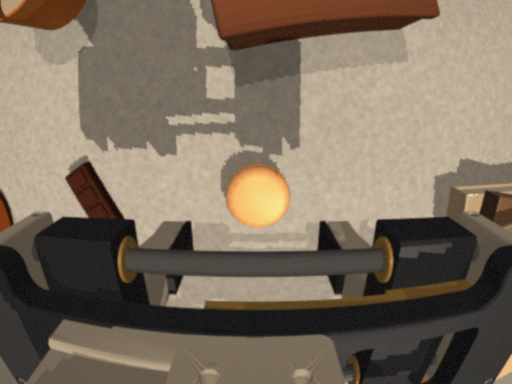

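Emit:
{"api": "apply_moves", "payload": {"moves": [[0.7,0.003,0.001,0.02,0],[0.7,0,0,0.025,0],[0.7,0,0,0.017,0],[0.7,0,0,0.01,0],[0.7,0,0,0.002,0],[0.4,0,0,0,0],[0.1,0,0,0,0],[-1,0,0,0,0],[-1,0,0,0,0],[-1,0,0,0,0],[-1,0,0,0,0]]}}

```text
t: 20.13
eef_pos: [0.6278, -0.3197, -0.0183]
ee_rot: [3.141, -0.002, 0.0]
force: [0.1, 2.0, 5.7]
width: 0.0515
```

Emit:
{"api": "apply_moves", "payload": {"moves": [[-1,0,0,0,0],[-1,0,0,-0.01,0],[-1,0,0,-0.02,0],[-1,0,0,-0.025,0],[-1,0,0,-0.015,0],[-1,0,0,-0.01,0]]}}

```text
t: 20.63
eef_pos: [0.6279, -0.3199, 0.0632]
ee_rot: [3.141, -0.003, 0.0]
force: [0.7, -0.7, -0.4]
width: 0.0514
```

Emit:
{"api": "apply_moves", "payload": {"moves": [[-1,-0.003,-0.015,0,0],[-1,-0.003,-0.025,0,0],[-1,-0.003,-0.035,0,0],[-1,-0.003,-0.037,0,0],[-1,-0.003,-0.037,0,0],[-1,-0.003,-0.037,0,0],[-1,-0.003,-0.037,0,0],[-1,-0.003,-0.037,0,0],[-1,-0.003,-0.032,0,0],[-1,-0.003,-0.022,0,0],[-1,-0.003,-0.012,0,0],[-1,0,-0.003,0,0]]}}

```text
t: 21.63
eef_pos: [0.5928, 0.0116, 0.06]
ee_rot: [-3.142, 0.001, 0.002]
force: [-0.5, -0.1, -1.2]
width: 0.0517
```

Emit:
{"api": "apply_moves", "payload": {"moves": [[-1,0,0,0.01,0],[-1,0,0,0,0],[-1,0,0,0,0],[-1,0,0,0,0]]}}

```text
t: 21.97
eef_pos: [0.5937, 0.0083, 0.0498]
ee_rot: [3.141, 0.001, -0.001]
force: [0.0, -0.2, 0.4]
width: 0.0515
```

```bash
python3 - <<'E'
from h import *
s=arm.get_state();print(s["eef_pos"],s["width"],s["force"],s["q"].round(2))
f=eyes.grab_frame("wrist")
for n in ["macaron_large","dish_large"]: wfind(n,f)
cv2.imwrite("pics/w14.png",f["color"][:,:,::-1])
E
```

```text
[0.59369561 0.00827566 0.04981482] 0.051473821954347194 [ 2.68238606e-04 -2.41989397e-01  3.64814407e-01] [ 0.34  0.36 -0.35  0.   -0.86  1.23]
macaron_large 0.96 [207.0, 196.5, 296.4, 283.6] mean [0.6027 0.0083 0.0933] enc 0.5985 0.0093 dia 0.0611 z90 0.0947 [211. 140.  81.]
dish_large 0.85 [191.5, 138.7, 315.3, 228.7] mean [0.6095 0.0096 0.0059] enc 0.5916 0.0094 dia 0.1045 z90 0.0092 [165.  80.  39.]
```

View pics/w14.png

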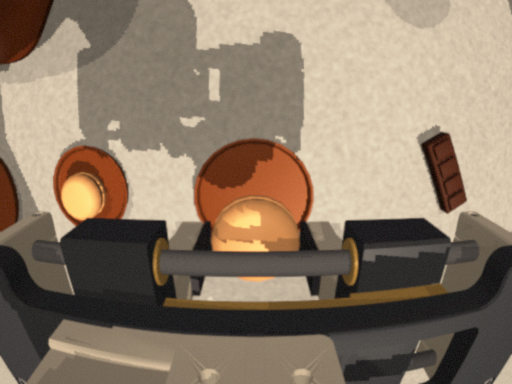

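Emit:
{"api": "apply_moves", "payload": {"moves": [[-1,0,-0.001,0.015,0],[-1,0,0,0.02,0],[-1,0,0,0.014,0],[-1,0,0,0.006,0],[-1,0,0,0.003,0],[-1,0,0,0.0,0],[-1,0,0,0,0],[-1,0,0,0,0]]}}

```text
t: 22.78
eef_pos: [0.5947, 0.0107, -0.0067]
ee_rot: [-3.141, -0.001, 0.0]
force: [0.5, 0.4, -0.0]
width: 0.0514
```

```bash
python3 - <<'E'
from h import *
s=arm.get_state();print(s["eef_pos"],s["width"],s["force"],s["q"].round(2))
f=eyes.grab_frame("wrist")
for n in ["macaron_large","dish_large"]: wfind(n,f)
cv2.imwrite("pics/w15.png",f["color"][:,:,::-1])
E
```

```text
[ 0.59469739  0.01065497 -0.00668745] 0.05143680510946109 [ 0.47283906  0.42140851 -0.0214761 ] [ 0.35  0.43 -0.4   0.   -0.74  1.22]
macaron_large 0.62 [208.2, 196.8, 297.0, 281.5] mean [0.6034 0.0105 0.0364] enc 0.5986 0.0074 dia 0.0609 z90 0.0382 [225. 152.  89.]
dish_large 0.71 [179.8, 148.9, 334.2, 294.0] mean [0.6128 0.0095 0.0065] enc 0.5904 0.0106 dia 0.1079 z90 0.0099 [108.  50.  24.]
```

View pics/w15.png

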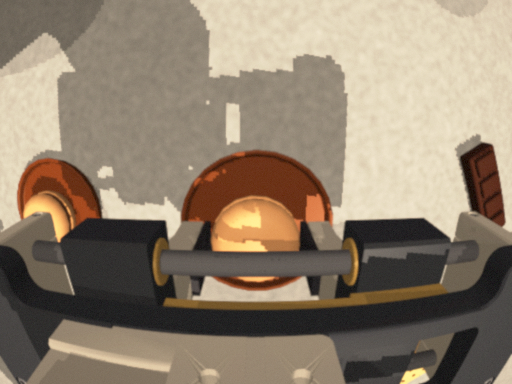

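Emit:
{"api": "apply_moves", "payload": {"moves": [[-1,-0.001,0.001,0.003,0],[-1,0,0,0.002,0],[-1,0,0,0.0015,0],[-1,0,0,0,0],[-1,0,0,0,0]]}}

```text
t: 23.35
eef_pos: [0.5929, 0.0095, -0.0137]
ee_rot: [3.141, 0.0, 0.001]
force: [-2.9, -0.2, 6.3]
width: 0.0516
```

In contact, so I release. The finger openings stay small.

Emit:
{"api": "apply_moves", "payload": {"moves": [[0.25,0,0,0,0],[0.35,0,0,0,0],[0.5,0,0,0,0],[0.6,0,0,0,0],[0.6,0,0,0,0],[0.6,0,0,-0.01,0],[0.6,0,0,-0.02,0],[0.6,0,0,-0.035,0],[0.6,0,0,-0.035,0],[0.6,0,0,0,0],[0.6,0,0,0,0]]}}

```text
t: 24.27
eef_pos: [0.5948, 0.01, 0.0892]
ee_rot: [-3.14, -0.006, 0.0]
force: [-0.1, -0.5, 0.1]
width: 0.0704
```

```bash
python3 - <<'E'
from h import *
s=arm.get_state();print(s["eef_pos"],s["width"],s["force"])
f=eyes.grab_frame("wrist")
for n in ["macaron_large","dish_large"]: wfind(n,f)
cv2.imwrite("pics/w16.png",f["color"][:,:,::-1])
E
```

```text
[0.59483189 0.01004495 0.08922725] 0.0703684501141216 [-0.13466363 -0.54435361  0.077919  ]
macaron_large 0.86 [227.9, 165.8, 280.4, 223.2] mean [0.5935 0.0094 0.0299] enc 0.5914 0.0094 dia 0.0514 z90 0.0317 [250. 206. 120.]
dish_large 0.76 [205.0, 135.9, 307.2, 238.3] mean [0.5978 0.0096 0.0062] enc 0.5918 0.0095 dia 0.1037 z90 0.0098 [154.  75.  37.]
```

View pics/w16.png

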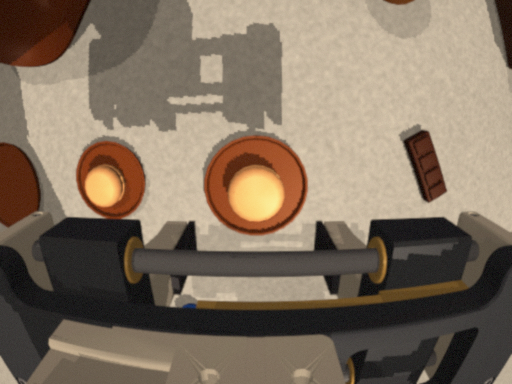

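Emit:
{"api": "apply_moves", "payload": {"moves": [[1,-0.007,-0.015,0,0],[1,-0.012,-0.027,0,0],[1,-0.015,-0.034,0,0],[1,-0.015,-0.034,0,0],[1,-0.015,-0.034,0,0],[1,-0.015,-0.034,0,0],[1,-0.015,-0.034,0,0],[1,-0.015,-0.034,0,0],[1,-0.013,-0.03,0,0],[1,-0.01,-0.023,0,0],[1,-0.005,-0.012,0,0],[1,0,-0.0035,0.01,0]]}}

```text
t: 25.42
eef_pos: [0.4556, 0.3264, 0.0763]
ee_rot: [-3.141, -0.001, 0.003]
force: [0.4, 0.3, 0.2]
width: 0.0878
```

Emit:
{"api": "apply_moves", "payload": {"moves": [[1,0,0,0.02,0],[1,0,0,0,0],[1,0,0,0,0],[1,0,0,0,0]]}}

```text
t: 25.75
eef_pos: [0.4563, 0.3231, 0.0557]
ee_rot: [3.14, 0.0, -0.001]
force: [0.2, -0.3, 0.5]
width: 0.0878
```

```bash
python3 - <<'E'
from h import *
s=arm.get_state();print(s["eef_pos"],s["width"],s["force"],s["q"].round(2))
f=eyes.grab_frame("wrist")
for n in ["macaron_giant","dish_giant"]: wfind(n,f)
cv2.imwrite("pics/w17.png",f["color"][:,:,::-1])
E
```

```text
[0.45625446 0.32305536 0.055724  ] 0.08775284817887069 [ 0.22967416 -0.26929448  0.52164729] [ 0.97  0.3  -0.42  0.   -0.85  0.6 ]
macaron_giant 0.74 [212.1, 162.6, 288.7, 237.3] mean [0.4579 0.3254 0.0259] enc 0.4553 0.3252 dia 0.0616 z90 0.0277 [248. 187. 111.]
dish_giant 0.67 [183.6, 0.0, 326.6, 97.3] mean [0.5834 0.3223 0.0055] enc 0.5957 0.3215 dia 0.1202 z90 0.0077 [132.  67.  35.]
```

View pics/w17.png

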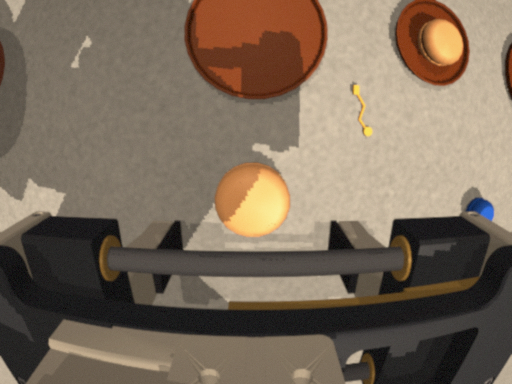

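Emit:
{"api": "apply_moves", "payload": {"moves": [[1,-0.001,-0.001,0.02,0],[1,0,0,0.025,0],[1,0,0,0.018,0],[1,0,0,0.01,0],[1,0,0,0.002,0],[0.7,0,0,0,0],[0.4,0,0,0,0],[-1,0,0,0,0],[-1,0,0,0,0],[-1,0,0,0,0],[-1,0,0,0,0]]}}

```text
t: 26.82
eef_pos: [0.4553, 0.3255, -0.0182]
ee_rot: [-3.14, -0.001, 0.0]
force: [-1.0, -0.4, 5.9]
width: 0.0617
```

Emit:
{"api": "apply_moves", "payload": {"moves": [[-1,0,0,0,0],[-1,0,0,-0.01,0],[-1,0,0,-0.02,0],[-1,0,0,-0.025,0],[-1,0.01,0,-0.015,0],[-1,0.025,0,0,0],[-1,0.03,0,0,0],[-1,0.03,0,0,0],[-1,0.025,0.001,0,0],[-1,0.014,0,0,0],[-1,0.005,0,0,0],[-1,0,0,0,0]]}}

```text
t: 27.82
eef_pos: [0.5946, 0.3235, 0.0507]
ee_rot: [3.141, 0.0, -0.001]
force: [-0.0, 0.6, 0.2]
width: 0.0615
```

Emit:
{"api": "apply_moves", "payload": {"moves": [[-1,0,0,0,0],[-1,0,0,0,0]]}}

```text
t: 27.98
eef_pos: [0.5929, 0.324, 0.0511]
ee_rot: [3.142, 0.0, 0.001]
force: [-0.9, 0.0, -0.3]
width: 0.0617
```

```bash
python3 - <<'E'
from h import *
s=arm.get_state();print(s["eef_pos"],s["width"],s["force"])
f=eyes.grab_frame("wrist")
for n in ["macaron_giant","dish_giant"]: wfind(n,f)
cv2.imwrite("pics/w18.png",f["color"][:,:,::-1])
E
```

```text
[0.59289339 0.32399324 0.05107642] 0.06169079397216907 [-0.91844076  0.00153301 -0.324036  ]
macaron_giant 0.92 [198.9, 184.3, 307.6, 282.2] mean [0.6032 0.3239 0.0949] enc 0.595 0.3241 dia 0.0624 z90 0.0967 [220. 147.  86.]
macaron_giant 0.62 [392.1, 144.5, 464.4, 220.7] mean [0.6103 0.1664 0.0067] enc 0.6119 0.1925 dia 0.1497 z90 0.01 [165.  80.  38.]
dish_giant 0.65 [189.0, 126.9, 324.0, 226.0] mean [0.6154 0.322  0.0059] enc 0.5919 0.3222 dia 0.1201 z90 0.0093 [107.  52.  28.]
```

View pics/w18.png

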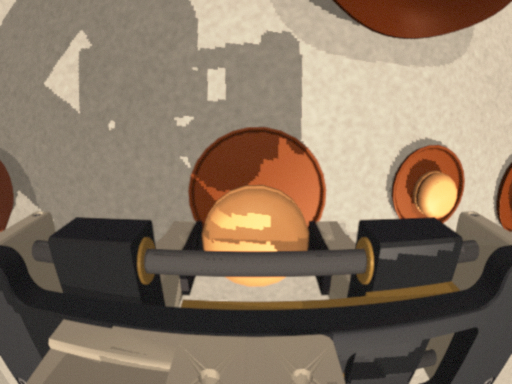

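Emit:
{"api": "apply_moves", "payload": {"moves": [[-1,0,0.001,0.015,0],[-1,0,0,0.02,0],[-1,0,0,0.014,0],[-1,0,0,0.006,0],[-1,0,0,0.003,0],[-1,0,0,0.0,0],[-1,0,0,0,0],[-1,0,0,0,0]]}}

```text
t: 28.8
eef_pos: [0.5945, 0.3236, -0.006]
ee_rot: [-3.141, -0.001, 0.001]
force: [-0.5, -0.2, -0.2]
width: 0.0611
```

```bash
python3 - <<'E'
from h import *
s=arm.get_state();print(s["eef_pos"],s["width"],s["force"])
f=eyes.grab_frame("wrist")
for n in ["macaron_giant","dish_giant"]: wfind(n,f)
E
```

```text
[ 0.59446208  0.32356613 -0.0059921 ] 0.06109065854480707 [-0.45045711 -0.21385922 -0.15593675]
macaron_giant 0.72 [204.2, 183.5, 306.7, 286.0] mean [0.6045 0.3235 0.038 ] enc 0.5967 0.3232 dia 0.0628 z90 0.0397 [227. 154.  90.]
dish_giant 0.7 [168.9, 136.3, 342.2, 298.3] mean [0.6141 0.3221 0.0063] enc 0.5903 0.3219 dia 0.1232 z90 0.0099 [108.  51.  25.]
```

Emit:
{"api": "apply_moves", "payload": {"moves": [[-1,-0.001,0.001,0.003,0],[-1,0,0,0.002,0],[-1,0,0,0.0025,0],[-1,0,0,0,0],[-1,0,0,0,0]]}}

```text
t: 29.37
eef_pos: [0.593, 0.3219, -0.014]
ee_rot: [3.141, -0.0, 0.001]
force: [-1.2, -1.3, 4.3]
width: 0.0615
```

Emit:
{"api": "apply_moves", "payload": {"moves": [[0.45,0,0,0,0],[0.55,0,0,0,0],[0.7,0,0,0,0],[0.8,0,0,0,0],[0.8,0,0,0,0],[0.8,0,0,-0.01,0],[0.8,0,0,-0.02,0],[0.8,0,0,-0.035,0],[0.8,0,0,-0.035,0],[0.8,0,0,-0.02,0],[0.8,0,0,0,0]]}}

```text
t: 30.28
eef_pos: [0.5958, 0.324, 0.1125]
ee_rot: [-3.136, -0.008, 0.001]
force: [0.2, -0.4, 0.4]
width: 0.0789
```

```bash
python3 - <<'E'
from h import *
f=eyes.grab_frame("wrist")
for n in ["macaron_giant","dish_giant"]: wfind(n,f)
E
```

```text
macaron_giant 0.69 [224.9, 158.6, 289.6, 216.3] mean [0.5948 0.3218 0.0309] enc 0.5927 0.322 dia 0.0613 z90 0.0327 [252. 215. 125.]
dish_giant 0.7 [203.3, 125.8, 311.0, 232.0] mean [0.5979 0.3226 0.006 ] enc 0.5917 0.3225 dia 0.1205 z90 0.0097 [150.  74.  36.]
```

Emit:
{"api": "apply_moves", "payload": {"moves": [[0.8,-0.035,0,0,0],[0.8,-0.035,-0.015,0,0],[0.8,-0.035,-0.035,0,0],[0.8,-0.035,-0.035,0,0],[0.8,-0.03,-0.035,0,0],[0.8,-0.03,-0.035,0,0],[0.8,-0.03,-0.035,0,0],[0.8,-0.03,-0.035,0,0],[0.8,-0.02,-0.03,0,0],[0.8,0,0,0,0],[0.8,0,0,0,0]]}}

```text
t: 31.35
eef_pos: [0.3336, 0.5532, 0.1037]
ee_rot: [3.139, 0.001, 0.003]
force: [0.1, -0.6, -0.9]
width: 0.0794
```

```bash
python3 - <<'E'
from h import *
s=arm.get_state();print(s["t"],s["eef_pos"])
f=eyes.grab_frame("top")
cv2.imwrite("pics/top9.png",f["color"][:,:,::-1])
f0=__import__("pickle").load(open("pics/top0.pkl","rb"))
for n in ["macaron_small","macaron_medium","macaron_large","macaron_giant","dish_small","dish_medium","dish_large","dish_giant","shortbread","chocolate_bar"]:
    for r in outline_of(n,f):
        if r["score"]<.3: continue
        P,u,v=pts(f,r["region"])
        t=P if "mac" not in n else P[P[:,2]>np.percentile(P[:,2],90)-.008]
        (cx,cy),rad=cv2.minEnclosingCircle(t[:,:2].astype(np.float32))
        print(n,round(r["score"],2),"mean",t.mean(0).round(4),"enc",round(cx,4),round(cy,4),round(2*rad,4),"tilt", np.linalg.lstsq(np.c_[t[:,:2],np.ones(len(t))],t[:,2],rcond=None)[0][:2].round(3))
d=cv2.absdiff(f["color"],f0["color"])[115:260,230:360]
cv2.imwrite("pics/diff.png",np.hstack([f0["color"][115:260,230:360,::-1],f["color"][115:260,230:360,::-1]]).repeat(3,0).repeat(3,1))
E
```

```text
31.35 [0.33359571 0.55316218 0.10373986]
macaron_small 0.7 mean [0.4351 0.0844 0.0226] enc 0.4354 0.0843 0.0309 tilt [0.035 0.018]
macaron_small 0.58 mean [ 0.4374 -0.3099  0.0278] enc 0.4375 -0.3097 0.0301 tilt [ 0.022 -0.038]
macaron_small 0.52 mean [ 0.3962 -0.0194  0.0235] enc 0.3964 -0.0194 0.0289 tilt [0.007 0.031]
macaron_small 0.51 mean [0.3691 0.0744 0.0225] enc 0.3692 0.0741 0.0309 tilt [0.01  0.063]
macaron_medium 0.73 mean [0.5955 0.1602 0.0288] enc 0.5962 0.1606 0.0412 tilt [0.012 0.013]
macaron_large 0.74 mean [0.5883 0.0092 0.0295] enc 0.5892 0.0091 0.0512 tilt [0.017 0.001]
macaron_giant 0.76 mean [0.5896 0.3201 0.0309] enc 0.5899 0.3205 0.0611 tilt [0.004 0.006]
dish_small 0.89 mean [ 0.4399 -0.3115  0.0059] enc 0.438 -0.3111 0.0689 tilt [ 0.004 -0.015]
dish_small 0.69 mean [ 0.4385 -0.1391  0.0174] enc 0.4383 -0.1394 0.0569 tilt [-0.021 -0.011]
dish_medium 0.81 mean [0.5992 0.1608 0.0058] enc 0.5986 0.1608 0.0836 tilt [0.004 0.011]
dish_large 0.67 mean [0.5941 0.0091 0.0054] enc 0.5918 0.0093 0.0989 tilt [ 0.007 -0.002]
dish_giant 0.55 mean [0.5924 0.3227 0.0057] enc 0.5934 0.3238 0.1205 tilt [0.003 0.005]
shortbread 0.77 mean [ 0.4373 -0.1395  0.0167] enc 0.4371 -0.1403 0.0622 tilt [0.049 0.015]
chocolate_bar 0.71 mean [ 0.6134 -0.1696  0.0142] enc 0.6144 -0.1702 0.0773 tilt [ 0.007 -0.002]
```

View pics/top9.png

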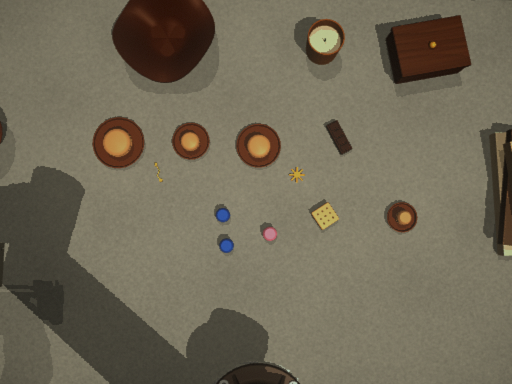

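View pics/diff.png

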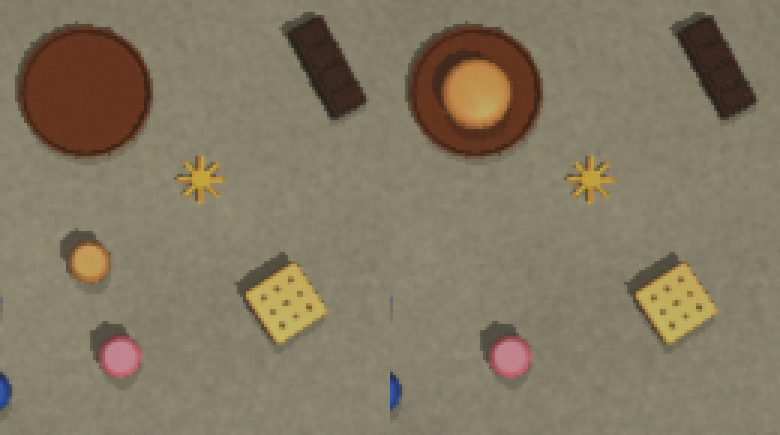

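```bash
python3 -c "
from station import job
print(job.job_done())"
```

```text
the job is handed in; nothing more can be done
None
```

All four macarons are on their matching dishes, smallest to largest, each lowered until it touched the dish floor and then released. The job was handed in at about 31 s.

- **Centring:** the wrist camera, looking from directly above each dish after release, put the medium, large and giant within about 1–2 mm of the dish centre. For the small one the outline network missed the dish in that view, so I used the earlier dish position, which gave about 1 mm. The final top view disagreed slightly and showed offsets of 1–5 mm, mostly toward −x. I put that down to the top camera reading raised objects low in x, as it already did before anything moved.
- **Flat and upright:** the tops stand 5 mm higher than they did on the table, which matches the dish floor, and show no clear tilt.
- **Left alone:** before-and-after top crops show the shortbread, the chocolate bar and the pink look-alike unmoved. The full top view shows both blue look-alikes in place.
- **Fingertip offset:** the first grasp of the small macaron closed on air above it, because the real fingertips are about 32 mm above the reported TCP. I corrected for that on every later move, and the macaron was not disturbed. The highest force I saw was about 9 N.

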